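# Offer up the matching hinge leaf to the jamb and hold it for the pin

## Task

Of the two short wooden rails with a steel hinge leaf on top, pick up the one with a single middle knuckle and bring it level to the jamb block, with its knuckle in the gap between the two knuckles of the jamb's leaf, so that the knuckle holes line up in one straight bore and the pin could be slid through. Finish while holding it there in the gripper, in the air and still, without pressing hard on the jamb; do not put it down or let go. Leave the other rail, the hinge pin and the carved wooden blank where they lie.

Things in the scene. Friction and masses are not known exactly. Their poses are not given: they have to be found in the camera images.
- single_rail: THE RAIL TO USE, loose: wooden rail 40 (x) x 56 (y) x 45 (z) mm, 5 mm steel leaf on top (top at z 50), ONE knuckle at the middle of its +x edge, reaching to x = 42. Origin: centre of the underside; z up. Stands on the bench, +x roughly away from the robot. 0.15 to 0.31 kg. Grip it across the 56 mm width (plain parallel y ends).
- single_rail_knuckle (a point): Centre of the hole of single_rail's knuckle, at x = 32, y = 0, z = 47.5 mm in the rail's frame. Hole axis along the rail's y; knuckle 20 mm outside diameter, 10.5 mm hole, 28 mm long (y -14 to +14).
- double_rail: The wrong rail, loose, leave it alone: same wood and leaf but TWO short knuckles (11 mm long, y = -28..-17 and 17..28 mm) on its +x edge and a gap between. Origin and axes as for single_rail. The rails stand left and right, nearer the robot than the jamb; which is on which side varies.
- jamb: Jamb block, fixed to the bench: upright wood 50 (x) x 90 (y) x 110 (z) mm, 5 mm steel leaf on top (top at z 115). Origin: centre of the underside; z up. Its -x face looks roughly at the robot; the leaf's two knuckles overhang that face, their axis at x = -36, z = 112.5 mm, 11 mm in front of the wood. Two low angle irons behind, to x = 61.
- jamb_gap (a point): Point on the jamb's hinge axis midway between its knuckles (20 mm outside, 10.5 mm hole; y 17..45 and -45..-17 mm), 112.5 mm above the bench; axes as the jamb's, y along the hinge axis. single_rail_knuckle belongs here, rail x along jamb x (rail underside 65 mm up); end play 3 mm each side. Pushed in from the front, the rail meets the jamb 1 mm past exact alignment.
- hinge_pin: The 6 mm steel hinge pin with a bent end, 108 mm long, lying loose on the bench in front of the jamb, towards the robot. Origin near its middle. To be left alone.
- carved_blank: Small half-carved light wooden blank, 58 x 31 x 30 mm, loose on the bench to the left of the jamb. Origin at the centre of its underside. To be left alone.

How it is judged:
By the outcome, as a careful person would: the job done as asked, in the order asked, and still so for the second after the job is handed in, while the arm keeps its last pose, push and grip.
It also fails if it takes over 35 s, if anything falls off the work surface, if the arm or the gripper's body presses on something with over 40 N, if the wrist force passes 120 N, or if a joint passes its speed limit or range.

## Robot

A 6-joint arm with a two-finger parallel gripper is mounted at the origin on a cart in front of the work surface, level with it; the furniture and walls round the work are solid. World frame = base frame: x ahead of the robot, y to its left, z up, the work surface at z = 0. Lengths are in m, angles in rad, forces in N, time in s.
With the tool pointing down it reaches from about 0.35 to 0.85 m from the base axis. Payload 8.1 kg.
Tool frame: the origin (TCP) lies on the centre line of the jaws, within the pads' length; the fingertips stand 17 mm ahead of it and the grasp point (between the pads) lies 2 mm behind it; z points along the fingers, y is the line along which they close (so a half turn about z gives the same grasp; the last joint's range is limited). The gripper opens to 93 mm and grips with 3 to 60 N. Pads are 15 mm wide; open, the fingers measure 128 mm over their backs; the gripper's body (75 mm by 188 mm) begins 65 mm behind the grasp point.
Start: joints at [-1.289, 0.13, 1.488, -0, 1.523, -0.085], TCP at [0.215, -0.56, 0.236] pointing down, gripper open.
Joint ranges: [-2.96, 2.96], [-0.89, 2.26], [0.02, 2.5], [-1.34, 4.48], [0, 2.73], [-2.66, 2.66]. Speed limits (rad/s): [2.39, 2.39, 2.79, 3.14, 3.14, 3.14].

## Interface

Orientations are given as a unit quaternion [w, x, y, z].
In Python, from plant import sensors, vision, bot gives the robot as it stands. The module is installed in compiled form; this text tells all that it offers.
- The arm moves only by the tool arm_command, never from a script. Its argument "targets" is a list of rows, each an object with "offset": the shift along the tool's x, y, z in cm, a list of three; "delta_rot": the turn, a rotation vector about the tool's x, y, z in degrees, a list of three; "gripper": the opening in per cent of the stroke, from 0 (shut) to 100 (fully open). In form: [{"offset": [x, y, z], "delta_rot": [wx, wy, wz], "gripper": gripper}, ...]. A call has 1 to 8 rows; each row shifts and turns the commanded pose from where the row before left it, along the tool's axes as they then stand; what a row does not reach is not made up. A row lasts 1/12 s, in which the tool goes at most 41.7 mm and 7.16 degrees, less where a joint would pass 70% of its speed; a pose out of reach is approached as far as the arm can. A call with a gripper value outside its range is refused whole. The fingers move at their own pace and stop on an object; the grip force is fixed at half the most. Time passes only in rows, so rows that do not move let the fingers close. It gives the time, the measured TCP pose, the force, the opening and the grip force at its end, in the units of the state.
- sensors.read_state(): the state, without advancing time (a new reading comes with each control period).
- vision.camera(name): name is "scene" or "top"; returns the picture (384x512x3 uint8, red, green, blue); there is no depth.
- vision.camera_model(name): a dict with "K" (3x3 intrinsics, pixels), "dist_coeffs" ([k1, k2, p1, p2, k3] as OpenCV has them; the pictures are not rectified), "extrinsics" (4x4, takes a point from world to camera coordinates). Camera axes: x right, y up, looking along -z (the intrinsics and any distortion apply to the point x, -y, -z); pixel columns grow to the right and rows downward; lengths in m; the calibration is good to about 2 mm. A picture is of the moment at which its call begins. camera_model takes no time and is no camera call.
- bot.hand_in(): hands the job in; it is judged then, once.
The state is a dict: "time_s": time; "joints": joint angles; "dq": joint speeds; "joint_torque": joint torques, N m; "tool_pos": TCP position; "ee_rot": TCP orientation; "wrist_force": force on the tool from outside, world axes, zero at the start; "ft_torque": the same for the moment, N m; "opening": finger opening in m; "grasp_force": force on a finger pad.
Only numpy, scipy, OpenCV 4.12 (cv2) and the standard library are available. Lean on these libraries where they do the work, as an engineer would, in place of code of your own. Each camera call takes 0.05 s, during which the arm holds its last target. There are 200 camera calls.

## Working session

There is one attempt and no reset: what is moved stays moved. The work goes in short steps, Python scripts to look and compute and a tool call to move; the robot and the scene stay as the last step left them, time stands still between calls to the robot, and variables do not carry over. Pictures are saved under pics/ and viewed, at most 10 in all, crops included, and the job is handed in when it is done.

Besides the shell and the picture viewer there is one more tool, called after ">>>" as a command line: name --argument value ..., lists and objects as JSON in quotes. arm_command: Moves the arm, as the interface text tells. Its arguments: {"type":"object","properties":{"targets":{"type":"array"}},"required":["targets"]}

```bash
mkdir -p pics; python3 - <<'E'
from plant import sensors, vision
import cv2
for n in("scene","top"):
    im=vision.camera(n); cv2.imwrite(f"pics/{n}0.png",im[:,:,::-1]); 
    m=vision.camera_model(n); print(n,m["K"],m["dist_coeffs"],m["extrinsics"])
s=sensors.read_state(); print(s)
E
```

```text
scene [[375.24866375   0.         257.30736933]
 [  0.         375.24866375 196.33262654]
 [  0.           0.           1.        ]] [-0.04218407  0.          0.          0.          0.        ] [[-0.88568826 -0.46393172 -0.01799085  0.50354722]
 [ 0.28379533 -0.57164575  0.769858   -0.18728993]
 [-0.36744594  0.67674847  0.63796158 -0.73388179]
 [ 0.          0.          0.          1.        ]]
top [[380.02081414   0.         254.06247087]
 [  0.         380.02081414 189.8575534 ]
 [  0.           0.           1.        ]] [-0.05102881  0.          0.          0.          0.        ] [[ 0.01479127 -0.9998065  -0.01296845  0.03275546]
 [ 0.9831975   0.01218305  0.18213798 -0.5564804 ]
 [-0.18194474 -0.0154446   0.98318746 -1.06890395]
 [ 0.          0.          0.          1.        ]]
{'time_s': 0.1, 'joints': array([-1.28937075e+00,  1.31085122e-01,  1.48919762e+00, -1.76539064e-05,
        1.52300116e+00, -8.54203913e-02]), 'dq': array([-1.16018064e-06, -1.29761907e-03, -2.33005633e-03,  4.02214123e-04,
        9.06580898e-05,  2.21736242e-03]), 'joint_torque': array([ 1.56072249e-03, -5.61340821e+01, -4.93096089e+01,  7.70392525e-02,
        2.91462574e-02, -4.40628526e-05]), 'tool_pos': array([ 0.21506812, -0.55959517,  0.23467768]), 'ee_rot': array([-8.40704293e-04,  9.83224685e-01,  1.82396554e-01, -9.15150141e-05]), 'wrist_force': array([ 1.17084437,  0.4212191 , -0.83588353]), 'ft_torque': array([ 0.05532168,  0.00880042, -0.02027826]), 'grasp_force': 0.0, 'opening': 0.09313212065944372}
```

View pics/scene0.png

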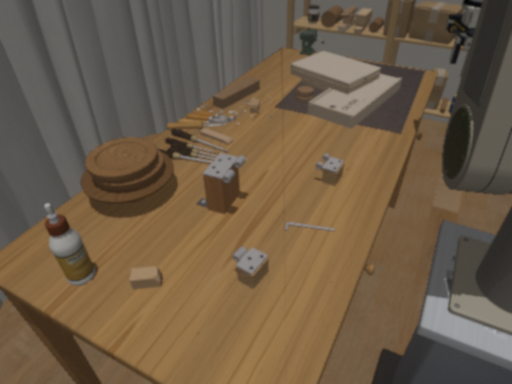

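View pics/top0.png

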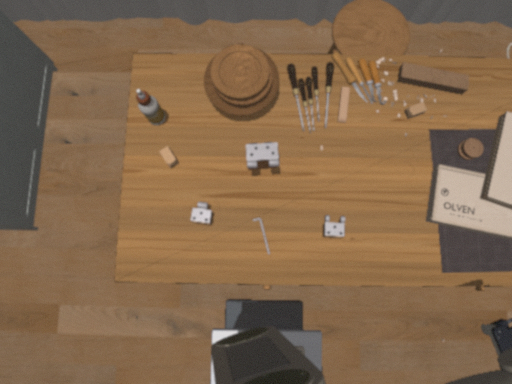

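The top view shows the single-knuckle rail at about (202,214), the double rail at (334,228), the jamb at (262,155) and the pin at (262,236). The scene view shows the single rail at (251,263) and the jamb at (222,182). Next I'll take enlarged crops.

```bash
python3 - <<'E'
import cv2,numpy as np
t=cv2.imread("pics/top0.png"); s=cv2.imread("pics/scene0.png")
def c(im,x,y,w,h,f): return cv2.resize(im[y:y+h,x:x+w],None,fx=f,fy=f,interpolation=cv2.INTER_CUBIC)
a=c(t,182,197,40,30,10); b=c(t,240,135,40,30,10)
d=c(s,225,240,50,37.5.__int__(),8); e=c(s,195,145,50,75,4)
d2=np.zeros((300,400,3),np.uint8); d2[:296]=d
e2=np.zeros((300,400,3),np.uint8); e2[:,:200]=e
cv2.imwrite("pics/crop.png",np.vstack([np.hstack([a,b]),np.hstack([d2,e2])]))
E
```

```text
(no output)
```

View pics/crop.png

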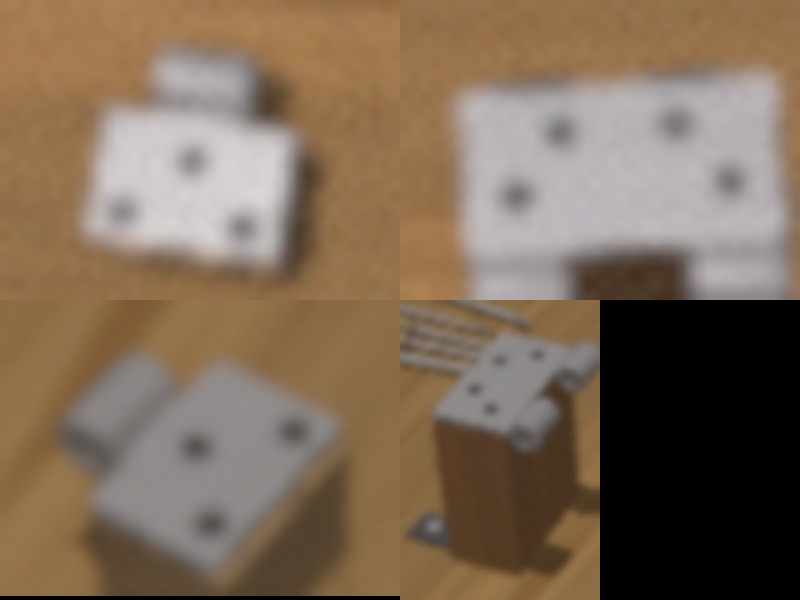

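```bash
cat > h.py <<'E'
import numpy as np,cv2
from scipy.optimize import least_squares
from plant import vision
F=np.diag([1,-1,-1.])
def proj(P,n):
    m=vision.camera_model(n);E=m["extrinsics"]
    c=(E[:3,:3]@np.atleast_2d(P).T).T+E[:3,3]
    return cv2.projectPoints(c@F,np.zeros(3),np.zeros(3),m["K"],np.array(m["dist_coeffs"]))[0][:,0]
def W(p,L):
    L=np.array(L,float)/1000;c,s=np.cos(p[2]),np.sin(p[2])
    return np.c_[p[0]+c*L[:,0]-s*L[:,1],p[1]+s*L[:,0]+c*L[:,1],L[:,2]]
def px(a,ox,oy,f): return (np.array(a,float)+.5)/f-.5+[ox,oy]
def fit(obs,p0):
    g=lambda p:np.concatenate([(proj(W(p,L),n)-u).ravel() for n,L,u in obs])
    r=least_squares(g,p0,x_scale=[.01,.01,.1],loss='soft_l1'); return r.x,g(r.x).reshape(-1,2)
E
python3 - <<'E'
from h import *
np.set_printoptions(precision=4,suppress=True)
L=[[20,28,50],[20,-28,50],[-20,-28,50],[-20,28,50]]
rt=px([[103,105],[298,130],[285,268],[83,237]],182,197,10)
rs=px([[92,205],[220,58],[343,128],[215,272]],225,240,8)
J=[[25,45,115],[25,-45,115],[-25,17,115],[-25,-17,115]]
jt=px([[58,90],[378,70],[168,255],[290,248]],240,135,10)
Js=[[25,45,115],[25,-45,115],[25,45,0],[-25,45,0],[-25,-45,0]]
js=px([[33,112],[105,33],[52,256],[118,272],[177,208]],195,145,4)
for nm,A in dict(rail=[("top",L,rt),("scene",L,rs)],railtop=[("top",L,rt)],jamb=[("top",J,jt),("scene",Js,js)],jambtop=[("top",J,jt)]).items():
    p,r=fit(A,[.5,0.1,0]); print(nm,p,np.degrees(p[2]),"\n",r.T)
E
```

```text
rail [ 0.4777  0.1963 -0.1229] -7.039072200871497 
 [[ 0.197  -0.5258 -1.3763 -0.0627 -1.1    -0.6066  0.2472  0.1271]
 [ 0.5564  0.6366  0.3482  0.8173 -0.9786 -0.1442 -0.7114 -0.341 ]]
railtop [ 0.4794  0.1952 -0.1142] -6.542299659775321 
 [[ 0.5342 -0.1663 -0.897   0.3934]
 [ 0.0469 -0.0378 -0.3183  0.3177]]
jamb [0.6553 0.0185 0.0691] 3.960159684991866 
 [[ 0.3341 -0.0725  0.1393 -0.0172 -1.2246 -0.8523 -0.8129  0.4035  1.5006]
 [ 0.2394  0.4748  0.1817  0.2091 -0.6333 -0.6713  0.6283  1.8099 -3.5516]]
jambtop [0.6561 0.0188 0.0743] 4.254807750261003 
 [[ 0.2001 -0.2211  0.091  -0.0711]
 [ 0.0481  0.1279 -0.068  -0.1004]]
```

>>> arm_command --targets '[{"offset":[2.585,-3.056,0],"delta_rot":[0,0,0],"gripper":100},{"offset":[2.585,-3.056,0],"delta_rot":[0,0,0],"gripper":100},{"offset":[2.585,-3.056,0],"delta_rot":[0,0,0],"gripper":100},{"offset":[2.585,-3.056,0],"delta_rot":[0,0,0],"gripper":100},{"offset":[2.585,-3.056,0],"delta_rot":[0,0,0],"gripper":100},{"offset":[2.585,-3.056,0],"delta_rot":[0,0,0],"gripper":100},{"offset":[2.585,-3.056,0],"delta_rot":[0,0,0],"gripper":100},{"offset":[2.585,-3.056,0],"delta_rot":[0,0,0],"gripper":100}]'

```text
time_s: 0.77
tool_pos: [0.3205, -0.2558, 0.2352]
ee_rot: [-0.0, 0.983, 0.182, -0.0]
wrist_force: [1.5, 0.0, 0.3]
opening: 0.093
grasp_force: 0.0
```

>>> arm_command --targets '[{"offset":[2.585,-3.056,0],"delta_rot":[0,0,0],"gripper":100},{"offset":[2.585,-3.056,0],"delta_rot":[0,0,0],"gripper":100},{"offset":[2.585,-3.056,0],"delta_rot":[0,0,0],"gripper":100},{"offset":[2.585,-3.056,0],"delta_rot":[0,0,0],"gripper":100},{"offset":[2.585,-3.056,0],"delta_rot":[0,0,0],"gripper":100},{"offset":[2.585,-3.056,0],"delta_rot":[0,0,0],"gripper":100},{"offset":[2.585,-3.056,0],"delta_rot":[0,0,0],"gripper":100},{"offset":[2.585,-3.056,0],"delta_rot":[0,0,0],"gripper":100}]'

```text
time_s: 1.43
tool_pos: [0.4259, 0.0468, 0.2355]
ee_rot: [0.0, 0.983, 0.182, 0.0]
wrist_force: [0.9, -0.8, 0.1]
opening: 0.0931
grasp_force: 0.0
```

>>> arm_command --targets '[{"offset":[2.585,-3.056,0],"delta_rot":[0,0,0],"gripper":100},{"offset":[2.585,-3.056,0],"delta_rot":[0,0,0],"gripper":100},{"offset":[2.585,-3.056,0],"delta_rot":[0,0,0],"gripper":100},{"offset":[2.585,-3.056,0],"delta_rot":[0,0,0],"gripper":100},{"offset":[0,0,0],"delta_rot":[0,0,6.95],"gripper":100},{"offset":[0,0,0],"delta_rot":[0,0,6.95],"gripper":100},{"offset":[0,0,0],"delta_rot":[0,0,6.95],"gripper":100},{"offset":[0,0,0],"delta_rot":[0,0,6.95],"gripper":100}]'

```text
time_s: 2.1
tool_pos: [0.4782, 0.1963, 0.2348]
ee_rot: [0.0, 0.998, -0.062, -0.001]
wrist_force: [0.4, -0.2, -0.4]
opening: 0.0933
grasp_force: 0.0
```

>>> arm_command --targets '[{"offset":[0,0,0],"delta_rot":[0,0,0],"gripper":100},{"offset":[0,0,0],"delta_rot":[0,0,0],"gripper":100}]'

```text
time_s: 2.27
tool_pos: [0.4784, 0.1958, 0.2353]
ee_rot: [0.0, 0.998, -0.057, -0.0]
wrist_force: [-0.1, 0.1, -0.8]
opening: 0.093
grasp_force: 0.0
```

>>> arm_command --targets '[{"offset":[0,0,4],"delta_rot":[0,0,0],"gripper":100},{"offset":[0,0,4],"delta_rot":[0,0,0],"gripper":100},{"offset":[0,0,4],"delta_rot":[0,0,0],"gripper":100},{"offset":[0,0,4],"delta_rot":[0,0,0],"gripper":100},{"offset":[0,0,3],"delta_rot":[0,0,0],"gripper":100},{"offset":[0,0,1.7],"delta_rot":[0,0,0],"gripper":100},{"offset":[0,0,0],"delta_rot":[0,0,0],"gripper":100}]'

```text
time_s: 2.85
tool_pos: [0.4745, 0.1945, 0.0236]
ee_rot: [0.001, 0.998, -0.057, -0.004]
wrist_force: [-0.8, 1.3, -0.7]
opening: 0.0931
grasp_force: 0.0
```

>>> arm_command --targets '[{"offset":[0,0,0],"delta_rot":[0,0,0],"gripper":0},{"offset":[0,0,0],"delta_rot":[0,0,0],"gripper":0},{"offset":[0,0,0],"delta_rot":[0,0,0],"gripper":0},{"offset":[0,0,0],"delta_rot":[0,0,0],"gripper":0},{"offset":[0,0,0],"delta_rot":[0,0,0],"gripper":0},{"offset":[0,0,0],"delta_rot":[0,0,0],"gripper":0},{"offset":[0,0,0],"delta_rot":[0,0,0],"gripper":0},{"offset":[0,0,0],"delta_rot":[0,0,0],"gripper":0}]'

```text
time_s: 3.52
tool_pos: [0.4793, 0.1962, 0.0296]
ee_rot: [-0.0, 0.998, -0.059, 0.001]
wrist_force: [-1.6, 0.3, 5.6]
opening: 0.0556
grasp_force: 30.0
```

>>> arm_command --targets '[{"offset":[0,0,-3.25],"delta_rot":[0,0,0],"gripper":0},{"offset":[0,0,-3.25],"delta_rot":[0,0,0],"gripper":0},{"offset":[1.34,2.97,0],"delta_rot":[0,0,0],"gripper":0},{"offset":[1.34,2.97,0],"delta_rot":[0,0,0],"gripper":0},{"offset":[1.34,2.97,0],"delta_rot":[0,0,0],"gripper":0},{"offset":[1.34,2.97,0],"delta_rot":[0,0,0],"gripper":0},{"offset":[1.34,2.97,0],"delta_rot":[0,0,0],"gripper":0},{"offset":[1.34,2.97,0],"delta_rot":[0,0,0],"gripper":0}]'

```text
time_s: 4.18
tool_pos: [0.537, 0.0079, 0.0931]
ee_rot: [-0.0, 0.998, -0.059, -0.001]
wrist_force: [0.2, 0.3, -3.7]
opening: 0.0557
grasp_force: 30.0
```

>>> arm_command --targets '[{"offset":[0,0,0],"delta_rot":[0,0,-5.35],"gripper":0},{"offset":[0,0,0],"delta_rot":[0,0,-5.35],"gripper":0},{"offset":[0,0,0],"delta_rot":[0,0,0],"gripper":0},{"offset":[0,0,0],"delta_rot":[0,0,0],"gripper":0},{"offset":[0,0,0],"delta_rot":[0,0,0],"gripper":0}]'

```text
time_s: 4.6
tool_pos: [0.537, 0.0098, 0.0932]
ee_rot: [-0.0, 0.999, 0.033, -0.0]
wrist_force: [0.5, -0.1, -3.5]
opening: 0.0557
grasp_force: 30.0
```

```bash
python3 - <<'E'
from plant import sensors, vision
import cv2,numpy as np
t=vision.camera("top")[:,:,::-1]; s=vision.camera("scene")[:,:,::-1]
cv2.imwrite("pics/top1.png",t);cv2.imwrite("pics/scene1.png",s)
def c(im,x,y,w,h,f): return cv2.resize(np.ascontiguousarray(im[y:y+h,x:x+w]),None,fx=f,fy=f,interpolation=cv2.INTER_CUBIC)
cv2.imwrite("pics/crop1.png",np.hstack([c(t,235,135,50,75,8),c(s,190,140,50,75,8)]))
S=sensors.read_state();print(S["tool_pos"],S["ee_rot"],S["wrist_force"],S["joints"],S["time_s"])
E
```

```text
[0.5371482  0.00984685 0.09346638] [-1.37053736e-05  9.99437114e-01  3.35472537e-02 -1.93434147e-04] [-0.10722691  0.34614341 -3.6827525 ] [-7.71069542e-02  7.81565452e-02  1.81184115e+00 -1.63021313e-05
  1.25198249e+00  1.42658739e+00] 4.7
```

View pics/crop1.png

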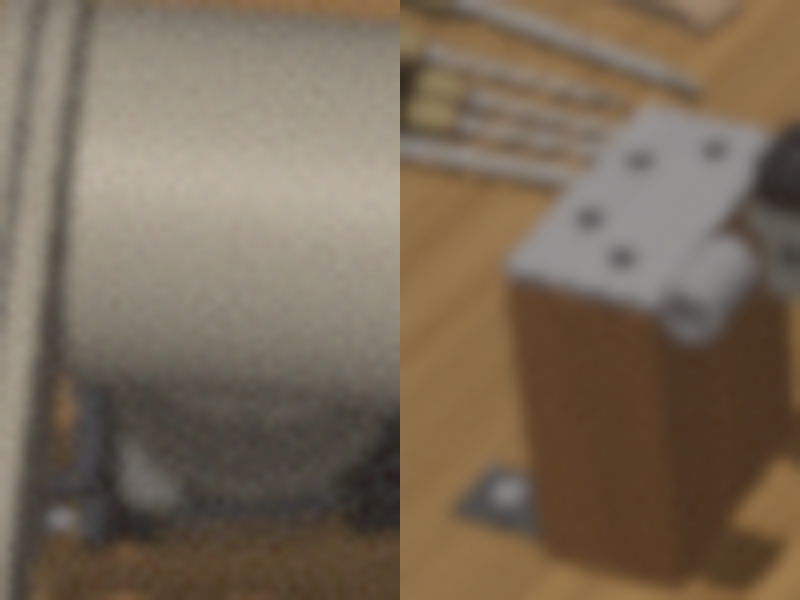

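The arm hides the fit in the top view. The scene view shows the jamb's near knuckle at about (228,176) and the gripper starting at its right edge. I'll crop further to the right.

```bash
python3 - <<'E'
import cv2
s=cv2.imread("pics/scene1.png")
cv2.imwrite("pics/crop2.png",cv2.resize(s[135:210,205:305],None,fx=8,fy=8,interpolation=cv2.INTER_CUBIC))
E
```

```text
(no output)
```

View pics/crop2.png

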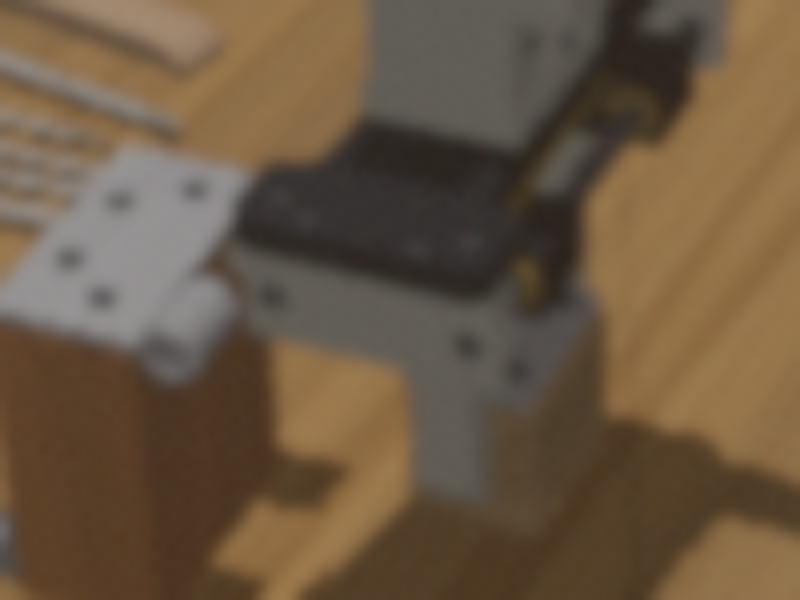

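The rail hangs level in the fingers in front of the jamb, with the leaf's rear corner at about (280,175) in the full picture. I'll advance along tool x, correct the height by 1.2 mm, then feel for contact.

>>> arm_command --targets '[{"offset":[1,0,-0.12],"delta_rot":[0,0,0],"gripper":0},{"offset":[1,0,0],"delta_rot":[0,0,-0.25],"gripper":0},{"offset":[1,0,0],"delta_rot":[0,0,0],"gripper":0},{"offset":[0.8,0,0],"delta_rot":[0,0,0],"gripper":0},{"offset":[0.4,0,0],"delta_rot":[0,0,0],"gripper":0},{"offset":[0,0,0],"delta_rot":[0,0,0],"gripper":0},{"offset":[0,0,0],"delta_rot":[0,0,0],"gripper":0}]'

```text
time_s: 5.28
tool_pos: [0.579, 0.0126, 0.0946]
ee_rot: [-0.0, 0.999, 0.036, -0.0]
wrist_force: [-0.2, 0.3, -2.6]
opening: 0.0558
grasp_force: 30.0
```

>>> arm_command --targets '[{"offset":[0.2,0,0],"delta_rot":[0,0,0],"gripper":0},{"offset":[0.2,0,0],"delta_rot":[0,0,0],"gripper":0},{"offset":[0.1,0,0],"delta_rot":[0,0,0],"gripper":0},{"offset":[0,0,0],"delta_rot":[0,0,0],"gripper":0},{"offset":[0,0,0],"delta_rot":[0,0,0],"gripper":0}]'

```text
time_s: 5.7
tool_pos: [0.5843, 0.0127, 0.0949]
ee_rot: [-0.0, 0.999, 0.036, -0.0]
wrist_force: [-0.2, 0.1, -3.6]
opening: 0.056
grasp_force: 30.0
```

>>> arm_command --targets '[{"offset":[0.1,0,0],"delta_rot":[0,0,0],"gripper":0},{"offset":[0.1,0,0],"delta_rot":[0,0,0],"gripper":0},{"offset":[0,0,0],"delta_rot":[0,0,0],"gripper":0}]'

```text
time_s: 5.95
tool_pos: [0.5864, 0.0129, 0.0949]
ee_rot: [-0.0, 0.999, 0.036, 0.0]
wrist_force: [-0.5, -0.2, -3.0]
opening: 0.0558
grasp_force: 30.0
```

>>> arm_command --targets '[{"offset":[0.1,0,0],"delta_rot":[0,0,0],"gripper":0},{"offset":[0,0,0],"delta_rot":[0,0,0],"gripper":0},{"offset":[0,0,0],"delta_rot":[0,0,0],"gripper":0}]'

```text
time_s: 6.2
tool_pos: [0.5873, 0.013, 0.0948]
ee_rot: [0.0, 0.999, 0.036, -0.0]
wrist_force: [-0.6, -0.7, -2.3]
opening: 0.0557
grasp_force: 30.0
```

>>> arm_command --targets '[{"offset":[0.1,0,0],"delta_rot":[0,0,0],"gripper":0},{"offset":[0,0,0],"delta_rot":[0,0,0],"gripper":0},{"offset":[0,0,0],"delta_rot":[0,0,0],"gripper":0}]'

```text
time_s: 6.45
tool_pos: [0.5883, 0.013, 0.0948]
ee_rot: [-0.0, 0.999, 0.036, 0.0]
wrist_force: [0.2, -0.8, -2.3]
opening: 0.056
grasp_force: 30.0
```

>>> arm_command --targets '[{"offset":[0.1,0,0],"delta_rot":[0,0,0],"gripper":0},{"offset":[0,0,0],"delta_rot":[0,0,0],"gripper":0},{"offset":[0,0,0],"delta_rot":[0,0,0],"gripper":0}]'

```text
time_s: 6.7
tool_pos: [0.5893, 0.0131, 0.0948]
ee_rot: [-0.0, 0.999, 0.036, 0.0]
wrist_force: [-0.7, 0.5, -2.4]
opening: 0.0559
grasp_force: 30.0
```

>>> arm_command --targets '[{"offset":[0.1,0,0],"delta_rot":[0,0,0],"gripper":0},{"offset":[0,0,0],"delta_rot":[0,0,0],"gripper":0},{"offset":[0,0,0],"delta_rot":[0,0,0],"gripper":0}]'

```text
time_s: 6.95
tool_pos: [0.5904, 0.0132, 0.0949]
ee_rot: [0.0, 0.999, 0.036, 0.0]
wrist_force: [-0.7, 1.2, -2.1]
opening: 0.056
grasp_force: 30.0
```

>>> arm_command --targets '[{"offset":[0.1,0,0],"delta_rot":[0,0,0],"gripper":0},{"offset":[0,0,0],"delta_rot":[0,0,0],"gripper":0},{"offset":[0,0,0],"delta_rot":[0,0,0],"gripper":0}]'

```text
time_s: 7.2
tool_pos: [0.5913, 0.0132, 0.0948]
ee_rot: [0.0, 0.999, 0.036, 0.0]
wrist_force: [0.2, -0.5, -2.5]
opening: 0.0561
grasp_force: 30.0
```

>>> arm_command --targets '[{"offset":[0.1,0,0],"delta_rot":[0,0,0],"gripper":0},{"offset":[0,0,0],"delta_rot":[0,0,0],"gripper":0},{"offset":[0,0,0],"delta_rot":[0,0,0],"gripper":0}]'

```text
time_s: 7.45
tool_pos: [0.5923, 0.0133, 0.0949]
ee_rot: [-0.0, 0.999, 0.036, 0.0]
wrist_force: [0.1, 0.4, -2.3]
opening: 0.056
grasp_force: 30.0
```

```bash
python3 - <<'E'
import cv2,numpy as np
from plant import vision
s=np.ascontiguousarray(vision.camera("scene")[:,:,::-1])
cv2.imwrite("pics/scene3.png",s)
cv2.imwrite("pics/crop3.png",cv2.resize(s[135:210,195:295],None,fx=8,fy=8,interpolation=cv2.INTER_CUBIC))
E
```

```text
(no output)
```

View pics/crop3.png

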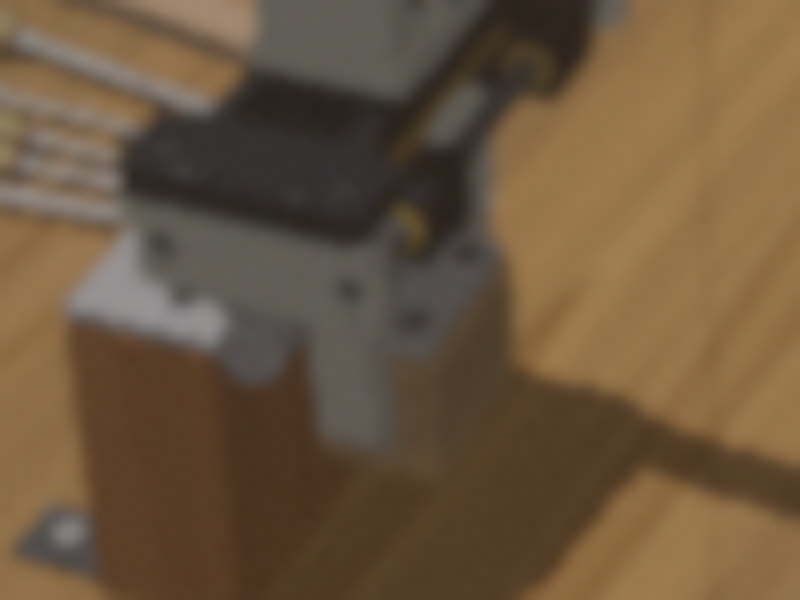

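The knuckle has gone behind the jamb's near knuckle at (226,178), and the rail's rear leaf edge runs from about (249,180) to (258,168). I'll compare the measured points with the model's projection, using the jamb in the same picture as reference.

```bash
python3 - <<'E'
from h import *
np.set_printoptions(precision=1,suppress=True)
f=lambda P:((proj(P,"scene")-[195,135]+.5)*8-.5)
j=[.6558,.0187,.0725]
print("jamb +x+y top,-x+y leaf corner, -x+y bottom wood",f(W(j,[[25,45,115],[-25,45,115],[25,45,0]])))
for tx in(.5875,.5915):
    P=W([tx,.0133,.0725],[[-20,28,50],[-20,-28,50],[-20,28,0],[-20,-28,0]]);P[:,2]+=.065
    print("rail",tx,f(P))
E
python3 -c "
import sys;sys.path.insert(0,'.')
from plant import sensors;s=sensors.read_state();print(s['tool_pos'],s['wrist_force'],s['ft_torque'],s['time_s'])"
```

```text
jamb +x+y top,-x+y leaf corner, -x+y bottom wood [[ 55.2 299.6]
 [208.6 338.6]
 [ 96.7 597.7]]
rail 0.5875 [[438.3 355. ]
 [517.2 248.5]
 [443.7 492.4]
 [519.6 383.7]]
rail 0.5915 [[425.8 351.2]
 [505.1 245.1]
 [431.6 488.5]
 [507.9 380.1]]
[0.5922754  0.01331302 0.09482695] [-0.08028048  0.30414471 -3.76781441] [ 0.03561602  0.01898623 -0.04012807] 7.5
```

>>> arm_command --targets '[{"offset":[0.1,0,0],"delta_rot":[0,0,0],"gripper":0},{"offset":[0,0,0],"delta_rot":[0,0,0],"gripper":0},{"offset":[0,0,0],"delta_rot":[0,0,0],"gripper":0}]'

```text
time_s: 7.75
tool_pos: [0.5929, 0.0134, 0.0947]
ee_rot: [-0.0, 0.999, 0.036, -0.0]
wrist_force: [-2.4, -0.5, -2.1]
opening: 0.0559
grasp_force: 30.0
```

>>> arm_command --targets '[{"offset":[0.1,0,0],"delta_rot":[0,0,0],"gripper":0},{"offset":[0,0,0],"delta_rot":[0,0,0],"gripper":0},{"offset":[0,0,0],"delta_rot":[0,0,0],"gripper":0}]'

```text
time_s: 8.0
tool_pos: [0.593, 0.0134, 0.0946]
ee_rot: [0.0, 0.999, 0.036, -0.001]
wrist_force: [-8.1, -1.2, 2.4]
opening: 0.0559
grasp_force: 30.0
```

>>> arm_command --targets '[{"offset":[-0.24,0,0],"delta_rot":[0,0,0],"gripper":0},{"offset":[0,0,0],"delta_rot":[0,0,0],"gripper":0},{"offset":[0,0.1,0],"delta_rot":[0,0,0],"gripper":0},{"offset":[0,0,0],"delta_rot":[0,0,0],"gripper":0},{"offset":[0,0,0],"delta_rot":[0,0,0],"gripper":0}]'

```text
time_s: 8.42
tool_pos: [0.5922, 0.0125, 0.0949]
ee_rot: [-0.0, 0.999, 0.036, 0.0]
wrist_force: [0.2, 2.0, -2.7]
opening: 0.0562
grasp_force: 30.0
```

>>> arm_command --targets '[{"offset":[0,0.1,0],"delta_rot":[0,0,0],"gripper":0},{"offset":[0,0,0],"delta_rot":[0,0,0],"gripper":0},{"offset":[0,0,0],"delta_rot":[0,0,0],"gripper":0}]'

```text
time_s: 8.67
tool_pos: [0.5922, 0.0124, 0.095]
ee_rot: [-0.001, 0.999, 0.037, 0.0]
wrist_force: [-1.8, 6.5, -2.0]
opening: 0.0561
grasp_force: 30.0
```

>>> arm_command --targets '[{"offset":[0,0.1,0],"delta_rot":[0,0,0],"gripper":0},{"offset":[0,0,0],"delta_rot":[0,0,0],"gripper":0},{"offset":[0,0,0],"delta_rot":[0,0,0],"gripper":0}]'

```text
time_s: 8.92
tool_pos: [0.5921, 0.0123, 0.095]
ee_rot: [-0.001, 0.999, 0.037, 0.0]
wrist_force: [-1.3, 10.4, -1.4]
opening: 0.0562
grasp_force: 30.0
```

>>> arm_command --targets '[{"offset":[0,-0.3,0],"delta_rot":[0,0,0],"gripper":0},{"offset":[0,-0.4,0],"delta_rot":[0,0,0],"gripper":0},{"offset":[0,0,0],"delta_rot":[0,0,0],"gripper":0},{"offset":[0,0,0],"delta_rot":[0,0,0],"gripper":0}]'

```text
time_s: 9.25
tool_pos: [0.5916, 0.0172, 0.0948]
ee_rot: [0.0, 0.999, 0.036, 0.0]
wrist_force: [0.2, -0.2, -2.3]
opening: 0.0558
grasp_force: 30.0
```

>>> arm_command --targets '[{"offset":[0,-0.1,0],"delta_rot":[0,0,0],"gripper":0},{"offset":[0,0,0],"delta_rot":[0,0,0],"gripper":0},{"offset":[0,0,0],"delta_rot":[0,0,0],"gripper":0}]'

```text
time_s: 9.5
tool_pos: [0.5915, 0.0181, 0.0948]
ee_rot: [0.0, 0.999, 0.036, 0.0]
wrist_force: [-0.1, 0.2, -2.3]
opening: 0.0557
grasp_force: 30.0
```

>>> arm_command --targets '[{"offset":[0,-0.1,0],"delta_rot":[0,0,0],"gripper":0},{"offset":[0,0,0],"delta_rot":[0,0,0],"gripper":0},{"offset":[0,0,0],"delta_rot":[0,0,0],"gripper":0}]'

```text
time_s: 9.75
tool_pos: [0.5915, 0.0185, 0.0948]
ee_rot: [0.001, 0.999, 0.036, 0.0]
wrist_force: [-0.4, -5.4, -3.5]
opening: 0.0556
grasp_force: 30.0
```

>>> arm_command --targets '[{"offset":[0,0.37,0],"delta_rot":[0,0,0],"gripper":0},{"offset":[0,0,0],"delta_rot":[0,0,0],"gripper":0},{"offset":[0,0,0],"delta_rot":[0,0,0],"gripper":0},{"offset":[0,0,0],"delta_rot":[0,0,0],"gripper":0}]'

```text
time_s: 10.08
tool_pos: [0.5917, 0.0158, 0.0948]
ee_rot: [-0.0, 0.999, 0.036, -0.0]
wrist_force: [-0.1, -0.7, -1.9]
opening: 0.056
grasp_force: 30.0
```

```bash
python3 - <<'E'
from h import *
from plant import sensors
I=[vision.camera("scene").astype(float) for _ in range(6)]
s=np.ascontiguousarray(np.mean(I,0).astype(np.uint8)[:,:,::-1]); cv2.imwrite("pics/scene4.png",s)
big=cv2.resize(s[150:200,215:275],None,fx=12,fy=12,interpolation=cv2.INTER_CUBIC)
cv2.imwrite("pics/crop4.png",big)
f=lambda P:((proj(P,"scene")-[215,150]+.5)*12-.5)
P=W([.591,.0155,.0725],[[-20,28,50],[-20,-28,50],[-20,28,0],[-20,-28,0]]);P[:,2]+=.065
print(f(P)); S=sensors.read_state();print(S["tool_pos"],S["ee_rot"],S["wrist_force"],S["time_s"])
K=W([.6558,.0187,.0725],[[-36,45,112.5],[-36,17,112.5]]);print(f(K))
E
```

```text
[[395.56992806 354.17051293]
 [514.94980848 194.32646507]
 [404.49575502 560.24907123]
 [519.32798345 397.05162377]]
[0.59168485 0.01571755 0.09481337] [-4.06557011e-05  9.99336982e-01  3.64087059e-02 -7.07037755e-06] [ 0.06908172  0.7512064  -1.77008992] 10.3833
[[125.91739255 351.88832497]
 [192.61899282 270.77207918]]
```

View pics/crop4.png

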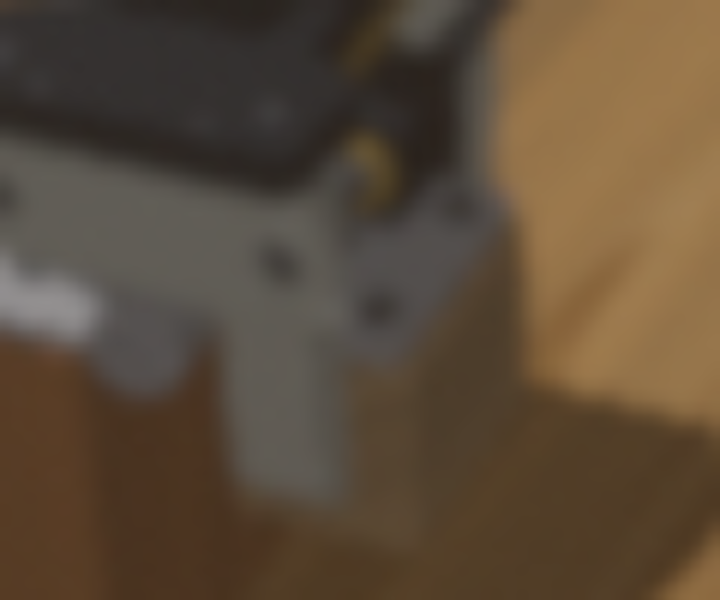

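The rail is level in the gap, and no force is felt beyond its own weight. The rail's rear edge in the full picture, (249,180) to (258,167), agrees with the projection to about 1 px.

```bash
python3 -c "
from plant import bot;print(bot.hand_in())"
```

```text
the job is handed in; nothing more can be done
None
```

I handed the job in with the single-knuckle rail held level and still in the jamb's gap: end play centred by touch, backed off about 1 mm from contact, bore height within about 1 mm by my estimate, and the other items untouched.

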